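Peel the top tile tray off a tacky nested stack

ROBOT

A 6-joint arm with a two-finger parallel gripper is mounted at the origin on the work surface. World frame = base frame: x ahead of the robot, y to its left, z up, the work surface at z = 0. Lengths are in mm, angles in rad, forces in N, time in s.
With the tool pointing down it reaches from about 325 to 925 mm from the base axis. Payload 3.1 kg.
Tool frame: the origin (TCP) lies at the very end of the fingers, on their centre line; the grasp point (between the pads) lies 19 mm behind it; z points along the fingers, y is the line along which they close (so a half turn about z gives the same grasp; the last joint's range is limited). The gripper opens to 85 mm and grips with 20 to 120 N. Pads are 22 mm wide; open, the fingers measure 114 mm over their backs; the gripper's body (76 mm by 85 mm) begins 54 mm behind the grasp point. The pads swing forward as they close: fully open they stand 13 mm farther back than shut.
Start: joints at [1.104, 0.217, 1.613, -0, 1.311, -0.112], TCP at [217.109, 586.091, 231.3] pointing down, gripper open.
Joint ranges: [-2.75, 2.75], [-0.78, 2.1], [0.31, 2.55], [-1.13, 4.27], [0.13, 2.63], [-2.58, 2.58]. Speed limits (rad/s): [2.79, 2.79, 3.14, 3.14, 3.14, 3.14].

INTERFACE

Orientations are given as a unit quaternion [x, y, z, w].
In Python, from bench import robot, eoat, eyes, workorder gives the robot as it stands. Calls block until the motion is done:
- robot.move_ptp(position, orientation): joint-space move of the TCP to a pose.
- robot.servo_line(position, velocity=150, attitude=None, guard=None): straight line of the TCP; attitude=None keeps the orientation; velocity is the mean speed in mm/s. With guard (N) it stops when the force on the tool has changed by that much, and returns True; else False.
- robot.goto_joints(angles): joint-space move.
- eoat.set_gripper(opening, f_grip=None): opening from 0.0 (shut) to 1.0 (fully open); f_grip is the grip in N (None keeps the last); returns when the fingers have stopped.
- robot.hold(seconds).
- robot.inverse_kinematics(position, orientation): joint angles nearest the present ones, or None.
- robot.state(): the state.
- eyes.read_camera(name): name is "scene" or "side" or "wrist"; returns the picture (480x640x3 uint8, red, green, blue); there is no depth.
- eyes.camera_params(name): a dict with "fov_y" (degrees; the focal length in pixels is half the picture's height over the tangent of half this angle, whatever the lens; pixels are square), "cx", "cy" (the principal point, pixels), "k1" (the pictures are not rectified: a ray, as slopes to the right and down, at radius r is drawn at 1 + k1 r^2 times it, then the intrinsics apply), "cam_to_world" (4x4, takes a point from camera to world coordinates); the wrist camera has in their place "mount" (4x4, takes a point from camera to tool coordinates, whose origin is the TCP and whose axes are the flange's). Camera axes: x right, y up, looking along -z (the intrinsics and any distortion apply to the point x, -y, -z); pixel columns grow to the right and rows downward; lengths in mm; the calibration is good to about 2 mm. A picture is of the moment at which its call begins: read the wrist's pose just before it. camera_params takes no time and is no camera call.
A pose or a line that the arm cannot do raises robot.PlanningError and nothing moves.
- workorder.job_done(): hands the job in; it is judged then, once.
The state is a dict: "clock": time; "q": joint angles; "joint_vel": joint speeds; "tau": joint torques, N m; "position": TCP position; "tool_rot": TCP orientation; "wrist_force": force on the tool from outside, world axes, zero at the start; "wrist_torque": the same for the moment, N m; "gripper_width": opening from 0.0 (shut) to 1.0 (fully open); "grip_force": force on a finger pad.
Only numpy, scipy, OpenCV 4.12 (cv2) and the standard library are available. Lean on these libraries where they do the work, as an engineer would, in place of code of your own. Each camera call takes 0.05 s, during which the arm holds its last target. There are 200 camera calls.

TASK

Push the stack of metal tile trays fully home into the wooden corner stop, flush against both bars, then peel off the top tray by its upright tab: tip that corner up about 3 cm while the opposite corner still rests on the stack, then lift the tray away, leaving the rest of the stack flat on the table and home against the bars. Finish while still holding the tray in the gripper, level and still, centred over the mosaic board, its underside some 15 cm above the table. Leave the bottle, nippers and tub alone.

Things in the scene. Friction and masses are not known exactly. Their poses are not given: they have to be found in the camera images.
- fence: Corner stop: two wooden bars 22 mm wide, 34 mm high, fixed to the table. Origin at table height where the stack's origin stands when fully home, axes then parallel. One bar runs along y, 190 mm long (y -110 to 80 mm), inner face at x = +68 mm; the other along x, 128 mm long (x -60 to 68), inner face at y = -88 mm. Home is reached by pushing towards +x and -y of this frame.
- stack: Lower three metal trays, one loose 0.7 kg piece. Origin at the centre of its underside, z up. Rims 136 mm along x by 176 mm along y, 21 to 40 mm above the table; walls below slope inwards. On its top rim, lugs (tops at 45 mm) carry the top tray, and four 14 mm long black rubber grips (tops at 52 mm, at x +-65, y +-50 mm) cling to that tray's rim. Slides with 5 to 12 N.
- tray: Top tray, loose, 0.18 kg, nested with its origin 24 mm above the stack's, axes the same way. Origin at the centre of its underside. Pan 22 mm deep, walls sloping 25 degrees outwards; rim 124 mm (x) by 164 mm (y), 21 to 24 mm above origin. Four rubber grips cling to its long rim edges, each dragging with up to 2 N until that edge is about 7 mm up; peeled from one corner they let go in turn.
- tray_tab (a point): Middle of the upright pull tab on the top tray's +x +y corner, at 52, 72, 38 mm from the tray's origin. A plate 10 mm thick, 30 mm long, 28 mm high (14 mm above and below this point); its thickness (to be pinched) lies level along the tray's diagonal, 52.6 degrees from tray x towards y. Rim right below; open pan on the inner side.
- tray_far (a point): Underside of the top tray's rim at the corner opposite the tab (-58, -78, 21 mm from the tray's origin), about which the tray hinges while it is peeled. Nested, it is 45 mm above the stack's origin.
- panel: Fixed mosaic board lying on the table, 200 mm along x by 160 mm along y, 11 mm high with the tiles. Origin at the centre of its underside. The tray is to be held over its middle.
- glue: White glue bottle, 52 mm in diameter and 150 mm high, standing. Origin at the centre of its underside. Bystander, not to be disturbed.
- nippers: Tile nippers lying flat, about 150 mm long and 16 mm high, with black handles. Origin near the pivot. Bystander, not to be disturbed.
- tub: Open grey tub, 90 mm in diameter and 60 mm high. Origin at the centre of its underside. Bystander, not to be disturbed.
There are look-alikes about, which are no part of the job. What is shaped like the stack but orange or turquoise is not meant.

How it is judged (in metres and radians):
On the way, in this order (a step that is already met when the one before it is completed fails the run):
1. the stack, with the top tray still nested on it, sits flush against both bars of the corner stop (within 5 mm and 3 degrees) (x of stack in the frame of fence above -0.005 m and y of stack in the frame of fence below 0.005 m and angle between the x axis of stack and the x axis of fence, either way round below 0.05 rad and z of tray_far in the frame of stack below 0.048 m and angle between tray's own z axis and vertical below 0.03 rad), for 0.2 s.
2. the tab's corner is lifted in the gripper (tray tilted over 6 degrees) while the opposite corner still rests on the stack (within 5 mm) (angle between tray's own z axis and vertical above 0.105 rad and z of tray_tab in the frame of stack above 0.077 m and z of tray_far in the frame of stack between 0.038 and 0.05 m and contact force between tray and the fingers above 0.5 N and angle between stack's own z axis and vertical below 0.03 rad), for 0.1 s.
At the end, for the whole second after the job is handed in: Gripper holds the tray still and level within 12 degrees, underside and far corner over 100 mm above the table, centre within 50 mm of the board's middle seen from above, clear of the stack. The rest of the stack stands flat, within 8 mm and 4 degrees of home in the corner stop (height (world z) of each of tray, tray_far above 0.1 m and angle between tray's own z axis and vertical below 0.22 rad and horizontal distance between tray and panel below 0.05 m and height (world z) of tray_tab above 0.12 m and contact force between tray and the fingers above 0.5 N and contact force between tray and stack below 0.05 N and linear speed of tray below 0.03 m/s and x of stack in the frame of fence above -0.008 m and y of stack in the frame of fence below 0.008 m and angle between the x axis of stack and the x axis of fence, either way round below 0.07 rad and angle between stack's own z axis and vertical below 0.03 rad and height (world z) of stack below 0.005 m and linear speed of stack below 0.02 m/s); the arm keeps its last pose, push and grip.
It fails at once if the rest of the stack is lifted or tipped by more than about 5 degrees (height (world z) of stack above 0.012 m or angle between stack's own z axis and vertical above 0.09 rad).
It fails at once if the bottle, nippers or tub is moved by more than 30 mm (distance of any of glue, nippers, tub from where it was at the start of the episode above 0.03 m).
It also fails if it takes over 72 s, if anything falls off the work surface, if the arm or the gripper's body presses on something with over 40 N, if the wrist force passes 120 N, or if a joint passes its speed limit or range.

## Working session

There is one attempt and no reset: what is moved stays moved. The work goes in short steps, each a Python script; the robot and the scene stay as the last script left them, time stands still between calls to the robot, and variables do not carry over. Pictures are saved under pics/ and viewed, at most 10 in all, crops included, and the job is handed in when it is done.

```bash
mkdir -p pics && python3 - <<'E'
from bench import robot, eoat, eyes, workorder
import cv2
for n in ("scene","side"):
    im=eyes.read_camera(n); cv2.imwrite(f"pics/{n}0.png",im[:,:,::-1])
    p=eyes.camera_params(n); print(n,p)
print(eyes.camera_params("wrist")); s=robot.state(); print(s["clock"],s["tool_rot"])
E
```

```text
scene {'fov_y': 51.60761924122504, 'cx': 321.76147556756786, 'cy': 238.3735715098951, 'k1': -0.07930821400593363, 'cam_to_world': array([[ 6.91977982e-01, -4.94265699e-01,  5.26182375e-01,
         1.07916406e+03],
       [ 7.21694920e-01,  4.55477103e-01, -5.21245673e-01,
        -5.80997105e+02],
       [ 1.79698328e-02,  7.40433675e-01,  6.71889170e-01,
         8.22785338e+02],
       [ 0.00000000e+00,  0.00000000e+00,  0.00000000e+00,
         1.00000000e+00]])}
side {'fov_y': 44.12622208744474, 'cx': 329.0314098395906, 'cy': 233.35359118175893, 'k1': 0.05115211354262806, 'cam_to_world': array([[ 7.87068159e-01,  3.14042327e-01, -5.30943622e-01,
        -1.87236252e+02],
       [-6.16826671e-01,  3.90941303e-01, -6.83146950e-01,
        -8.96173298e+02],
       [-6.96926645e-03,  8.65183399e-01,  5.01407135e-01,
         7.41401895e+02],
       [ 0.00000000e+00,  0.00000000e+00,  0.00000000e+00,
         1.00000000e+00]])}
{'fov_y': 70.21588189898296, 'cx': 315.23810357041833, 'cy': 240.0387964162588, 'k1': -0.04485213808495527, 'mount': array([[-4.88707660e-04,  9.56210763e-01,  2.92678558e-01,
         7.44037368e+01],
       [ 9.99999444e-01,  1.93823932e-04,  1.03653257e-03,
         1.06791799e-01],
       [ 9.34415493e-04,  2.92678902e-01, -9.56210326e-01,
        -1.42259134e+02],
       [ 0.00000000e+00,  0.00000000e+00,  0.00000000e+00,
         1.00000000e+00]])}
0.1 [ 1.76480149e-01  9.84303569e-01 -1.06392379e-03 -3.31860357e-04]
```

View pics/scene0.png

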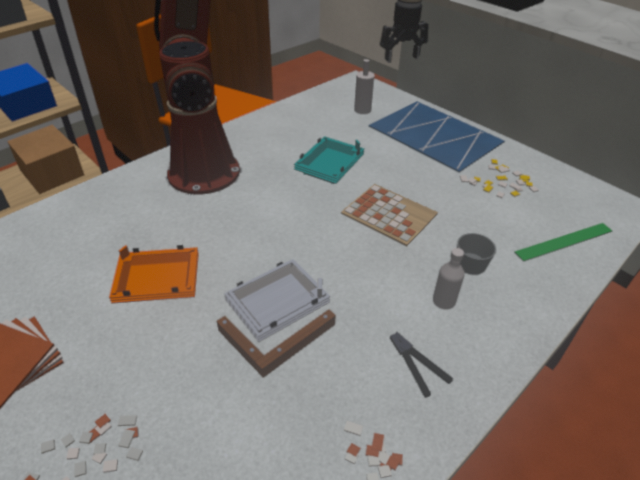

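View pics/side0.png

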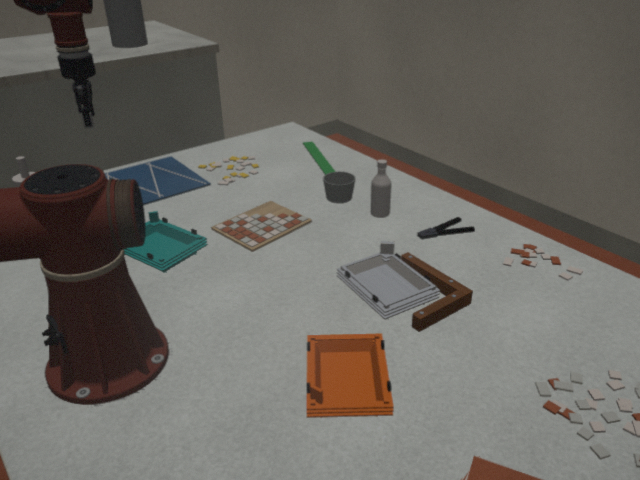

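The scene picture shows the grey stack at about (278,300) with its tab at (320,290), and the fence corner at (265,365). The board is at (390,213), the tub at (475,252), the bottle at (448,285) and the nippers at (405,350). The side view agrees.

```bash
cat > h.py <<'E'
import numpy as np, cv2
from scipy.spatial.transform import Rotation as R
from bench import robot, eoat, eyes, workorder
def cam(name, st=None):
    p=eyes.camera_params(name)
    if name=="wrist":
        T=np.eye(4); T[:3,:3]=R.from_quat(st["tool_rot"]).as_matrix(); T[:3,3]=st["position"]
        C=T@p["mount"]
    else: C=np.array(p["cam_to_world"])
    f=240/np.tan(np.radians(p["fov_y"])/2)
    return dict(C=C,K=np.array([[f,0,p["cx"]],[0,f,p["cy"]],[0,0,1]]),k=np.array([p["k1"],0,0,0.]))
def toworld(c,uv,z):
    uv=np.atleast_2d(np.array(uv,float))
    n=cv2.undistortPoints(uv.reshape(-1,1,2),c["K"],c["k"])[:,0]
    z=np.broadcast_to(z,len(n)); o=c["C"][:3,3]
    d=np.c_[n[:,0],-n[:,1],-np.ones(len(n))]@c["C"][:3,:3].T
    return o+d*((z-o[2])/d[:,2])[:,None]
def proj(c,P):
    P=np.atleast_2d(P); q=(P-c["C"][:3,3])@c["C"][:3,:3]
    q=q*[1,-1,-1]
    return cv2.projectPoints(q.reshape(-1,1,3),np.zeros(3),np.zeros(3),c["K"],c["k"])[0][:,0]
def down(a):  # tool z down, tool y (closing) along world angle a
    y=np.array([np.cos(a),np.sin(a),0]); z=np.array([0,0,-1.]); x=np.cross(y,z)
    return R.from_matrix(np.c_[x,y,z]).as_quat()
E
python3 - <<'E'
from h import *
c=cam("scene")
names="tl t tr tab fenceL fencecorner fenceR board bl_l bl_t bl_r bl_b tub bottle nip niphandle1 niphandle2".split()
px=[(226,296),(290,263),(328,298),(320,288),(220,320),(265,365),(334,316),(390,211),(342,212),(379,185),(437,213),(403,242),(475,265),(446,302),(405,350),(427,393),(450,380)]
z=[48,48,48,62,34,34,34,11,11,11,11,11,0,0,10,10,10]
for n,p in zip(names,toworld(c,px,z)): print(n,p.round())
s=toworld(c,[(278,298)],45)[0]
print(robot.state()["position"])
# camera is offset +74 along tool x; find pose with the camera behind stack
for a in (0,np.pi/2,-np.pi/2,np.pi):
    print(a,R.from_quat(down(a)).as_matrix()[:,0].round(2), robot.inverse_kinematics([s[0],s[1],330],down(a)))
E
```

```text
tl [ 466. -247.   48.]
t [483. -87.  48.]
tr [613. -97.  48.]
tab [591. -99.  62.]
fenceL [ 499. -287.   34.]
fencecorner [ 642. -288.   34.]
fenceR [ 647. -113.   34.]
board [487. 253.  11.]
bl_l [406. 158.  11.]
bl_t [392. 318.  11.]
bl_r [576. 338.  11.]
bl_b [587. 185.  11.]
tub [748. 259.   0.]
bottle [768. 114.   0.]
nip [790. -56.  10.]
niphandle1 [ 879. -101.   10.]
niphandle2 [892. -47.  10.]
[216.75873654 585.41536466 230.06594172]
0 [0. 1. 0.] [-4.28784915e-01  2.93272731e-02  1.63679594e+00 -4.44089210e-16
  1.47546944e+00 -4.28784915e-01]
1.5707963267948966 [-1.  0.  0.] [-4.28784915e-01  2.93272731e-02  1.63679594e+00 -4.44089210e-16
  1.47546944e+00 -1.99958124e+00]
-1.5707963267948966 [1. 0. 0.] [-4.28784915e-01  2.93272731e-02  1.63679594e+00 -4.44089210e-16
  1.47546944e+00  1.14201141e+00]
3.141592653589793 [-0. -1. -0.] None
```

```bash
python3 - <<'E'
from h import *
robot.move_ptp([545,-245,300],down(0)); robot.hold(0.3)
s=robot.state(); np.save("w1.npy",np.r_[s["position"],s["tool_rot"]]); im=eyes.read_camera("wrist")
cv2.imwrite("pics/w1.png",im[:,:,::-1]); print(s["clock"],s["position"])
c=cam("wrist",s); print(proj(c,[[466,-247,48],[483,-87,48],[613,-97,48],[642,-288,34],[647,-113,34]]).round())
E
```

```text
3.5333 [ 545.12967768 -244.72460195  299.99966112]
[[248. 204.]
 [256.  54.]
 [379.  64.]
 [393. 234.]
 [407.  83.]]
```

View pics/w1.png

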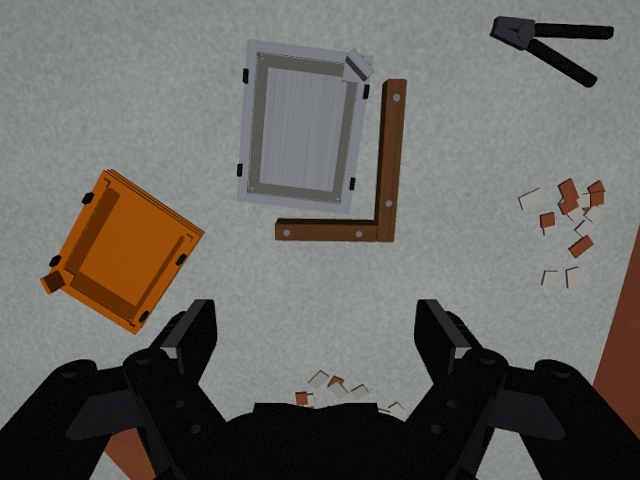

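The wrist picture shows the stack between about (238,40) and (372,212), turned slightly clockwise. The fence has its inner corner near (378,220), and the tab is at (358,66). I'll enlarge this area.

```bash
python3 -c "
import cv2
im=cv2.imread('pics/w1.png')[30:250,225:425]
cv2.imwrite('pics/w1c.png',cv2.resize(im,None,fx=2.7,fy=2.7,interpolation=cv2.INTER_CUBIC))"
```

```text
(no output)
```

View pics/w1c.png

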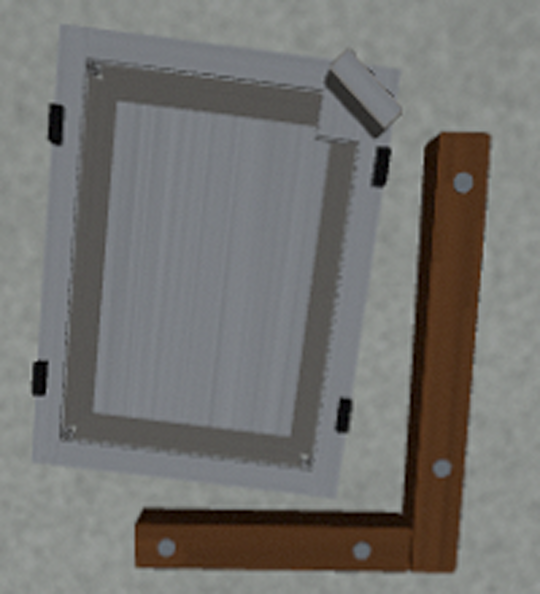

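```bash
cat > fit.py <<'E'
from h import *
def rigid(m,w):
    m=np.array(m,float)[:,:2]; w=np.array(w)[:,:2]; mc,wc=m.mean(0),w.mean(0)
    H=(m-mc).T@(w-wc); a=np.arctan2(H[0,1]-H[1,0],H[0,0]+H[1,1])
    Rm=np.array([[np.cos(a),-np.sin(a)],[np.sin(a),np.cos(a)]]); t=wc-Rm@mc
    print("pose",t.round(1),"deg",np.degrees(a).round(2),"res",(w-(m@Rm.T+t)).round(1).tolist()); return np.r_[t,a]
E
python3 - <<'E'
from fit import *
w=np.load("w1.npy"); c=cam("wrist",dict(position=w[:3],tool_rot=w[3:]))
f=lambda q:np.array(q)/2.7+[225,30]
st=rigid([(-68,88),(68,88),(68,-88),(-68,-88),(-65,50),(65,50),(-65,-50),(65,-50)],
 toworld(c,f([(62,25),(400,68),(336,497),(33,462),(56,124),(381,167),(40,378),(343,415)]),[40]*4+[52]*4))
fe=rigid([(90,-110),(90,80),(68,80),(68,-88),(-60,-88),(-60,-110)],
 toworld(c,f([(456,571),(490,133),(437,133),(413,526),(136,524),(136,567)]),34))
pa=rigid([(-100,-80),(-100,80),(100,80),(100,-80)],toworld(cam("scene"),[(342,212),(379,185),(437,213),(403,242)],11))
np.savez("poses.npz",st=st,fe=fe,pa=pa)
E
```

```text
pose [ 529.9 -165.8] deg -6.93 res [[1.0, -0.6], [-0.7, 0.2], [-0.2, 0.6], [0.4, 0.1], [0.7, -0.6], [-1.0, -0.8], [0.8, 0.5], [-1.1, 0.6]]
pose [ 556.  -187.2] deg -0.63 res [[-0.7, 1.0], [-0.6, -1.1], [-0.4, -1.5], [-0.1, 0.3], [1.1, -0.1], [0.7, 1.3]]
pose [490.1 249.8] deg 6.15 res [[6.3, -1.9], [9.9, -0.2], [-4.8, -1.9], [-11.4, 4.0]]
```

```bash
cat > push.py <<'E'
from h import *
P=np.load("poses.npz"); fx,fy,fa=P["fe"]
def W(x,y,z):  # fence frame -> world
    return [fx+x*np.cos(fa)-y*np.sin(fa), fy+x*np.sin(fa)+y*np.cos(fa), z]
def push(p0,p1,a,g=22,v=40,z=14):
    q=down(fa+a)
    robot.move_ptp(W(*p0,130),q); robot.servo_line(W(*p0,z),150)
    hit=robot.servo_line(W(*p1,z),v,guard=g); s=robot.state()
    d=np.array(s["position"])[:2]-[fx,fy]; c,n=np.cos(fa),np.sin(fa)
    print("hit",hit,"fence xy",(c*d[0]+n*d[1]).round(1),(-n*d[0]+c*d[1]).round(1),"F",np.round(s["wrist_force"],1),"t",round(s["clock"],1))
    u=np.array(p0)-p1; u=u/np.linalg.norm(u)
    r=np.array([c*d[0]+n*d[1],-n*d[0]+c*d[1]])+u*20
    robot.servo_line(W(*r,z),100); robot.servo_line(W(*r,130),200)
E
python3 - <<'E'
from push import *
eoat.set_gripper(0.5)
push((-135,15),(-65,15),-np.pi/2)
push((-8,135),(-8,85),0)
E
```

```text
hit True fence xy -80.3 15.8 F [ 0.4 -0.2  0.2] t 7.8
hit True fence xy -7.5 100.1 F [-0.   2.1  0.6] t 11.9
```

```bash
python3 - <<'E'
from push import *
push((-105,0),(-65,0),-np.pi/2,g=25)
robot.move_ptp([545,-245,300],down(0)); robot.hold(0.3)
s=robot.state(); np.save("w2.npy",np.r_[s["position"],s["tool_rot"]]); im=eyes.read_camera("wrist")
cv2.imwrite('pics/w2c.png',cv2.resize(im[30:250,225:425,::-1],None,fx=2.7,fy=2.7,interpolation=cv2.INTER_CUBIC))
print(robot.state()["clock"])
E
```

```text
hit True fence xy -80.2 0.7 F [-0.7  0.7 -0.8] t 15.8
18.6667
```

View pics/w2c.png

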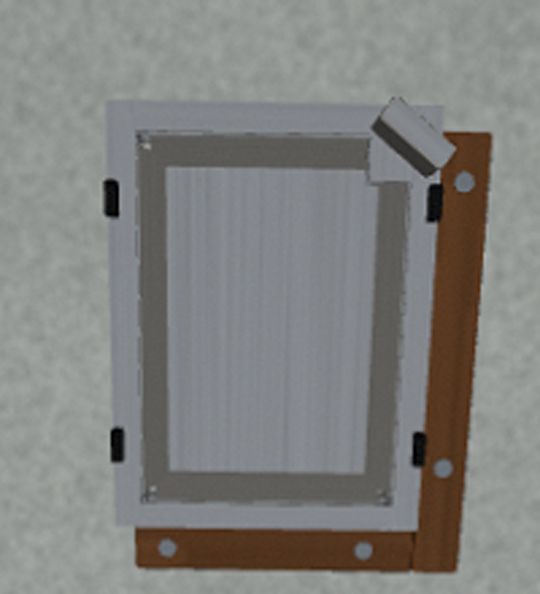

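The stack is now flush against both bars: no gap along the right bar (x≈420) or the bottom bar (y≈527). The tray is still nested, with its tab at (415,135). Next I'll refine the tab position and grasp it.

```bash
cat > grasp.py <<'E'
from fit import *
w=np.load("w2.npy"); c=cam("wrist",dict(position=w[:3],tool_rot=w[3:]))
f=lambda q:np.array(q)/2.7+[225,30]
st=rigid([(-68,88),(68,88),(68,-88),(-68,-88),(-65,50),(65,50),(-65,-50),(65,-50)],
 toworld(c,f([(107,100),(443,106),(413,530),(117,525),(111,197),(435,202),(117,445),(419,449)]),[40]*4+[52]*4))
fe=np.load("poses.npz")["fe"]
tx,ty=(st[:2]+fe[:2])/2; ta=(st[2]+fe[2])/2
Rz=R.from_euler("z",ta)
S=lambda p: np.array([tx,ty,0])+Rz.apply(p)
G=np.radians(52.6); q0=R.from_quat(down(ta+G))
tabtop=toworld(c,f([(373,124),(397,97),(457,148),(433,174)]),[62,76,76,62])
E
python3 - <<'E'
from grasp import *
print("tab model",S([52,72,62]).round(1),"tab top seen ends/mid",toworld(c,f([(397,97),(457,148),(384,112),(446,161)]),76)[:,:2].round(1).tolist())
p=S([52,72,0])
eoat.set_gripper(0.5)
robot.move_ptp([p[0],p[1],130],q0.as_quat()); robot.servo_line([p[0],p[1],90],100); robot.hold(.2)
s=robot.state(); print(s["clock"],np.round(s["q"],2),s["gripper_width"])
cv2.imwrite("pics/side3.png",cv2.resize(eyes.read_camera("side")[190:340,300:500,::-1],None,fx=3.5,fy=3.5,interpolation=cv2.INTER_CUBIC))
E
```

```text
pose [ 556.1 -186.9] deg -0.91 res [[1.0, -0.6], [-0.7, -0.5], [-1.4, -0.0], [1.2, 0.2], [0.4, -0.3], [-0.8, -0.0], [0.7, 0.5], [-0.5, 0.8]]
tab model [ 609.  -115.7   62. ] tab top seen ends/mid [[600.7, -103.8], [623.6, -121.0], [596.2, -108.9], [619.8, -125.5]]
20.525 [-0.3   0.36  1.72  0.    1.06 -1.21] 0.5051080662254933
```

View pics/side3.png

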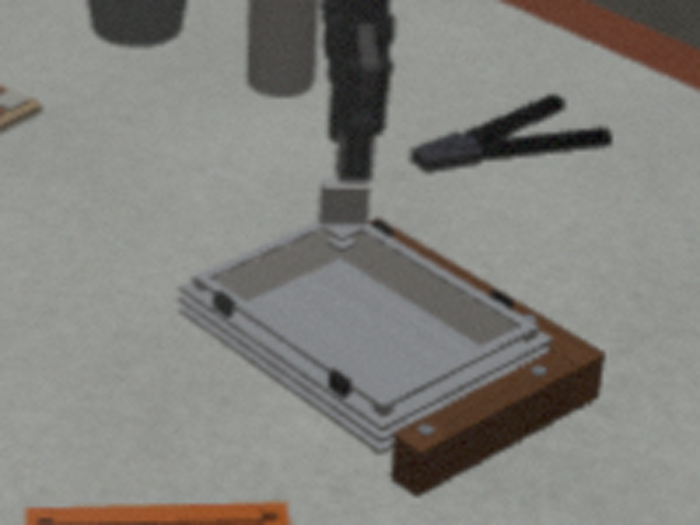

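The side view shows the fingers right above the tab at (345,200). They are within about 4 mm along the tab's length, and the stack is home. Now I'll descend, close, and look again.

```bash
python3 - <<'E'
from grasp import *
p=S([52,72,0])
print("guard",robot.servo_line([p[0],p[1],53],60,guard=8), robot.state()["position"])
eoat.set_gripper(0.0,f_grip=70); robot.hold(.2)
s=robot.state(); print(s["clock"],s["gripper_width"],s["grip_force"],np.round(s["wrist_force"],1),np.round(s["wrist_torque"],2))
P0=np.array(s["position"]); np.save("P0.npy",P0)
H=S([-58,-78,45]); d=Rz.apply([np.cos(G),np.sin(G),0]); ax=np.cross(d,[0,0,1.]) # rotation lifting +d side
for th in (1.5,3,5,7,9,10):
    r=R.from_rotvec(ax*np.radians(th))
    robot.servo_line(H+r.apply(P0-H),25,attitude=(r*q0).as_quat())
    s=robot.state(); print(th,np.round(s["position"],1),np.round(s["wrist_force"],1),np.round(s["wrist_torque"],2),round(s["grip_force"],1))
robot.hold(.4); print(robot.state()["clock"])
cv2.imwrite("pics/side4.png",cv2.resize(eyes.read_camera("side")[190:340,300:500,::-1],None,fx=3.5,fy=3.5,interpolation=cv2.INTER_CUBIC))
E
```

```text
pose [ 555.7 -186.9] deg -0.91 res [[1.0, -0.6], [-0.7, -0.5], [-1.4, -0.0], [1.2, 0.2], [0.5, -0.3], [-0.8, -0.0], [0.7, 0.5], [-0.5, 0.8]]
guard False [ 608.92854695 -115.81216112   52.92714979]
21.9417 0.09659046036064667 68.90641450881958 [-1.1  1.2  4.4] [ 0.03  0.11 -0.05]
1.5 [ 608.8 -116.    58.2] [ 0.7  0.5 -2.5] [-0.   -0.14  0.07] 68.3
3 [ 609.1 -116.7   63.9] [ 1.9  1.2 -1.1] [-0.05 -0.18 -0.11] 68.4
5 [ 608.7 -117.2   70.4] [ 0.8  0.8 -0.7] [ 0.02 -0.16  0.02] 68.5
7 [ 608.1 -118.    76.8] [ 1.5  0.7 -0.6] [ 0.08 -0.32  0.13] 68.5
9 [ 607.3 -118.9   83.1] [1.3 0.6 0.2] [ 0.03 -0.21  0.1 ] 68.5
10 [ 606.8 -119.5   86.2] [ 2.3 -0.3  0.4] [ 0.02 -0.27  0.09] 68.6
24.5667
```

View pics/side4.png

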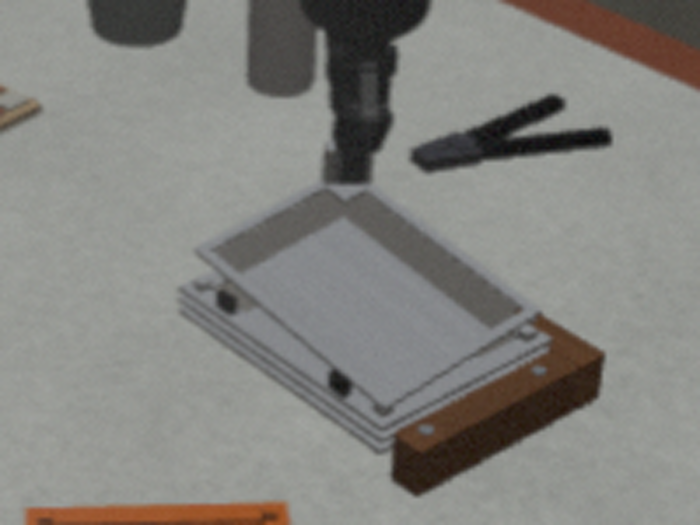

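The tray is tilted about 10° in the gripper, its far corner still on the stack at (383,407), and the stack hasn't moved. Next: lift away, level out, and carry to the board.

```bash
python3 - <<'E'
from grasp import *
P=np.array(robot.state()["position"])
robot.servo_line(P+[0,0,20],40); robot.servo_line(P+[0,0,60],80)
robot.servo_line(P+[0,0,140],100,attitude=q0.as_quat())
pa=np.load("poses.npz")["pa"]; off=Rz.apply([52,72,0])
T=np.r_[pa[:2],0]+off; T[2]=225
robot.servo_line(T,150); T[2]=179; robot.servo_line(T,50); robot.hold(.6)
s=robot.state(); print(s["clock"],np.round(s["position"],1),s["grip_force"],s["gripper_width"],np.abs(s["joint_vel"]).max())
a=eyes.read_camera("scene")[130:390,190:510,::-1]; cv2.imwrite("pics/end.png",cv2.resize(a,None,fx=2.3,fy=2.3,interpolation=cv2.INTER_CUBIC))
E
```

```text
pose [ 555.6 -186.9] deg -0.9 res [[1.0, -0.6], [-0.7, -0.5], [-1.4, -0.0], [1.2, 0.2], [0.5, -0.3], [-0.8, -0.0], [0.7, 0.5], [-0.5, 0.8]]
31.65 [543.  321.1 179. ] 68.33423137664795 0.0994079331032882 0.0021725389795140184
```

View pics/end.png

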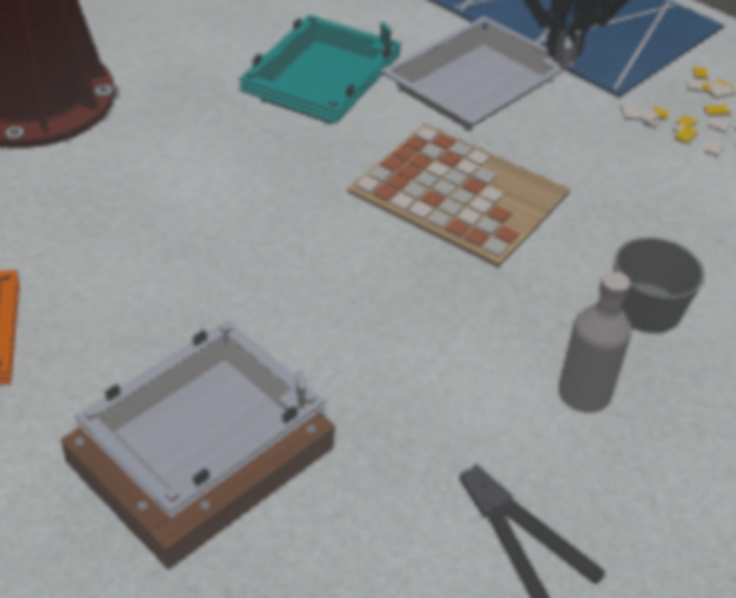

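The tray hangs level in the gripper, with rim corners at (383,70), (485,15), (565,68) and (470,128). The stack is flush in the fence, and the bottle, tub and nippers are undisturbed. I'll check the centring numerically, correct it if needed, then hand in.

```bash
python3 - <<'E'
from fit import *
c=cam("scene"); f=lambda q:np.array(q)/2.3+[190,130]
b=toworld(c,f([(347,190),(428,122),(570,190),(498,265)]),11); t=toworld(c,f([(383,70),(485,15),(565,68),(470,128)]),173)
print(b.mean(0).round(1),t.mean(0).round(1),t.round(0).tolist())
d=(b.mean(0)-t.mean(0))[:2]
if np.linalg.norm(d)<30:
    robot.hold(.5); print(workorder.job_done())
E
```

```text
[490.6 249.1  11. ] [490.5 248.4 173. ] [[428.0, 174.0, 173.0], [428.0, 339.0, 173.0], [552.0, 319.0, 173.0], [554.0, 163.0, 173.0]]
the job is handed in; nothing more can be done
None
```

The job is handed in at about 32 s of the 72 s limit; no verdict came back. By my last checks the tray is level in the gripper, centred within about 1 mm of the board's middle with its underside about 15 cm up. The rest of the stack is still home against both bars, and the bottle, nippers and tub look undisturbed.

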